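# Check a flower pin holder under the loupe

### The arm

A 6-joint arm with a two-finger parallel gripper is mounted at the origin on the work surface; the furniture and walls round the work are solid. World frame = base frame: x ahead of the robot, y to its left, z up, the work surface at z = 0. Lengths are in mm, angles in rad, forces in N, time in s.
With the tool pointing down it reaches from about 275 to 825 mm from the base axis. Payload 5.2 kg.
Tool frame: the origin (TCP) lies between the finger pads; the fingertips stand 11 mm ahead of it and the grasp point (between the pads) lies 8 mm behind it; z points along the fingers, y is the direction in which the jaws open and shut (so a half turn about z gives the same grasp; the last joint's range is limited). The gripper opens to 93 mm and grips with 3 to 60 N. Pads are 15 mm wide; open, the fingers measure 128 mm over their backs; the gripper's body (75 mm by 188 mm) begins 65 mm behind the grasp point.
Start: joints at [1.139, 0.259, 1.535, -0, 1.348, -0.203], TCP at [124.722, 535.677, 229.653] pointing down, gripper open.
Joint ranges: [-3.14, 3.14], [-0.91, 2.08], [0.19, 2.58], [-1.22, 4.36], [0.22, 2.71], [-3.12, 3.12]. Speed limits (rad/s): [2.57, 2.57, 3.14, 3.14, 3.14, 3.14].

### API

Orientations are given as a unit quaternion [w, x, y, z].
In Python, from workcell import arm gives the robot as it stands. The module is installed in compiled form; this text tells all that it offers.
- The arm moves only by the tool drive_tool, never from a script. Its argument "moves" is a list of rows, each a list of 3 entries, a list of its own where there are three numbers: the shift along the tool's x, y, z in mm, then the turn about the tool's z in units of 6 degrees (1.0 is 6 degrees), then the closure, from 0 (fully open) to 1 (shut). A call has 1 to 10 rows; each row is the pose to reach, as a shift and turn from the pose commanded when the call began, along the tool's axes at that moment; what a row does not reach only later rows make up. A row lasts 1/10 s, in which the tool goes at most 50 mm and 8.59 degrees, less where a joint would pass 70% of its speed; a pose out of reach is approached as far as the arm can. A call with a gripper value outside its range is refused whole. The fingers move at their own pace and stop on an object; "squeeze" is the grip in N (left out, the last holds). Time passes only in rows, so rows that repeat a pose let the fingers close. It gives the time, the measured TCP pose, the force and the opening at its end, in the units of the state.
- arm.get_state(): the state, without advancing time (a new reading comes with each control period).
- arm.camera(name): name is "scene" or "top" or "wrist"; returns the picture (400x640x3 uint8, blue, green, red); there is no depth.
- arm.calibration(name): a dict with "camera_matrix" (3x3 intrinsics, pixels), "dist_coeffs" ([k1, k2, p1, p2, k3] as OpenCV has them; the pictures are not rectified), "T" (4x4, takes a point from camera to world coordinates). Camera axes: x right, y down, z forward; pixel columns grow to the right and rows downward; lengths in mm; the calibration is good to about 2 mm. A picture is of the moment at which its call begins: read the wrist's pose just before it. calibration takes no time and is no camera call; for the wrist camera it gives the pose at the moment of the call.
- arm.finish_job(): hands the job in, once; it reports no verdict.
Trained networks look in the newest picture that a camera, given by its name, has taken for a name from the list of things; names that differ only in an ending like _2 or _b are one class to them, and where a whole thing is asked for, a point or a joint stands for the part that bears it (a point fixed in the world has none). Each returns a list of dicts, best first, with "conf" (0 to 1); they miss things now and then, are a little off and sometimes report something else, mostly with a low value. They report only what shows in the picture. A call takes as long as a camera call.
- arm.regions_of(name, camera): "region" (400x640 bool, what is visible of it) and "bbox" ([left, top, right, bottom] in pixels, round what is visible of it).
- arm.pinpoint(name, camera): "xy" ([column, row] in pixels: a listed point, or the origin of a listed thing).
The state is a dict: "clock": time; "qpos": joint angles; "dq": joint speeds; "effort": joint torques, N m; "position": TCP position; "tcp_rot": TCP orientation; "wrist_force": force on the tool from outside, world axes, zero at the start; "moment": the same for the moment, N m; "finger_gap": finger opening in mm.
Only numpy, scipy, OpenCV 4.12 (cv2) and the standard library are available. Lean on these libraries where they do the work, as an engineer would, in place of code of your own. Each camera call takes 0.05 s, during which the arm holds its last target. There are 200 camera calls.

### The job

First level the tilted plate of the inspection stand, so that the brass pin holder on it lies flat. Then take the loupe off its rest by the handle and hold it level over the middle of the pin holder, with the lens at the height shown by the pointer on the gauge post, touching nothing of the stand; finish while still holding it there, steady. Leave the pointer as it is set, and do not disturb the duck, vase, pot and glue bottle.

Things in the scene. Friction and masses are not known exactly. Their poses are not given: they have to be found in the camera images.
- stand: Fixed inspection stand: wooden base 176x130x12 mm. Origin: on the table, below the plate's middle (base from x = -75 to +101 mm). x points to the gauge post, an upright 10 mm steel rod at x = +88 mm, 222 mm tall; y left when looking along x. Two wooden cheeks at x = -50 and +50 mm, 10 mm thick, 34 mm wide, tops at 78 mm, hold the plate's pivot.
- plate (a joint): Tilt of the aluminium plate about the stand's x, pivot 65 mm above the table; 0 = level, + = left (+y) end up, as at the start; range +-0.6 rad. Plate 84 (x) by 150 mm (y), 6 mm thick, its top 3 mm above the pivot axis; bare beyond 28 mm from the pivot. Stiff: 0.25 N m (4 N at 60 mm), stays where left. The fixed brass pin holder on its middle is 56 mm across.
- pins_mid (a point): Middle of the pin holder at the height of the pin tops (on the plate, 25 mm above the pivot axis, tilts with the plate). Its z axis is the plate's normal.
- pointer_tip (a point): Tip of the small dark steel pointer that stands out level towards the plate from a collar (22 mm wide, 16 mm tall) on the gauge post; 50 mm from the stand's vertical mid line. Its height, 135 to 195 mm above the table, marks where the lens's mid-plane shall be. The collar slides if pushed: do not push it. Axes are the stand's.
- rest: Fixed wooden rest for the loupe: foot 120x60x10 mm (along x, y), and two notched uprights 10 mm thick and 34 mm wide at x = -40 and +40 mm, notch floor 45 mm and top 55 mm above the table, notch 20 mm wide. Origin: on the table, under its middle.
- loupe: Loupe: lens in a black ring, 66 mm across, 12 mm thick, with a flat-sided dark wooden handle. Origin: lens centre, mid-thickness. z: lens axis, up on the rest; handle along -x, x = -42 to -142 mm, 16 mm wide (y), 18 mm high (z, centred). Starts level in the rest's notches, axes parallel to the rest's, centre 54 mm above the table. About 70 g, centre of mass in the handle 80 mm from the origin.
- loupe_grip (a point): Middle of the loupe's handle (x = -92 mm, at mid-height), halfway between the uprights of the rest when it lies there: 70 mm clear along the handle. Axes as the loupe's.
- rubber_duck: small yellow rubber duck, 56x46x42 mm; a bystander; origin at the middle of its underside
- bud_vase: glass bud vase, 48 mm wide, 150 mm tall; a bystander; origin at the middle of its underside
- mini_pot: small clay pot, 64 mm wide, 50 mm tall; a bystander; origin at the middle of its underside
- glue_bottle: dropper bottle of glue, 33 mm wide, 102 mm tall; a bystander; origin at the middle of its underside

How it is judged:
By the outcome, as a careful person would: the job done as asked, in the order asked, and still so for the second after the job is handed in, while the arm keeps its last pose, push and grip.
It also fails if it takes over 53 s, if anything falls off the work surface, if the arm or the gripper's body presses on something with over 40 N, if the wrist force passes 120 N, or if a joint passes its speed limit or range.

## Working session

There is one attempt and no reset: what is moved stays moved. The work goes in short steps, Python scripts to look and compute and a tool call to move; the robot and the scene stay as the last step left them, time stands still between calls to the robot, and variables do not carry over. Pictures are saved under pics/ and viewed, about 8 in all and at most 12, crops included, and the job is handed in when it is done.

Besides the shell and the picture viewer there is one more tool, called after ">>>" as name(argument=value, ...) on one line, values as JSON. drive_tool: Moves the arm, as the interface text tells. Its arguments: {"type":"object","properties":{"moves":{"type":"array","items":{"type":"array"}},"squeeze":{"type":"number"}},"required":["moves"]}

```bash
mkdir -p pics
python3 - <<'E'
from workcell import arm
import cv2,numpy as np
s=arm.get_state();print({k:np.round(v,3).tolist() for k,v in s.items()})
ims=[]
for c in("scene","top"):
    im=arm.camera(c);K=arm.calibration(c);print(c,np.round(K["T"],3).tolist(),np.round(K["camera_matrix"],1).tolist(),K["dist_coeffs"])
    for n in("stand","plate","pins_mid","pointer_tip","rest","loupe","loupe_grip","rubber_duck","bud_vase","mini_pot","glue_bottle"):
        r=arm.pinpoint(n,c);print(n,[(np.round(q["xy"],1).tolist(),round(float(q["conf"]),2)) for q in r[:2]])
    cv2.imwrite(f"pics/{c}0.png",im)
E
```

```text
{'clock': 0.0, 'qpos': [1.139, 0.259, 1.536, -0.0, 1.348, -0.203], 'dq': [0.001, -0.001, 0.001, -0.001, 0.001, -0.0], 'effort': [-0.001, -43.73, -28.4, 0.072, 0.041, -0.0], 'position': [124.532, 535.193, 228.827], 'tcp_rot': [-0.0, 0.114, 0.993, -0.001], 'wrist_force': [0.612, 0.484, -0.081], 'moment': [-0.002, -0.002, -0.036], 'finger_gap': 92.76}
scene [[-0.902, -0.306, 0.304, 321.83], [-0.432, 0.654, -0.621, 604.976], [-0.009, -0.691, -0.722, 737.923], [0.0, 0.0, 0.0, 1.0]] [[378.8, 0.0, 321.1], [0.0, 378.8, 195.8], [0.0, 0.0, 1.0]] [-0.00584573  0.          0.          0.          0.        ]
stand [([320.9, 273.3], 0.62), ([321.4, 248.3], 0.38)]Traceback (most recent call last):
  File "<stdin>", line 8, in <module>
ValueError: it knows: bud_vase, glue_bottle, loupe, loupe_grip, mini_pot, pins_mid, pointer_tip, rest, rubber_duck, stand
```

```bash
cat > h.py <<'E'
from workcell import arm
import cv2,numpy as np
from scipy.spatial.transform import Rotation as R
def ray(c,xy,cal=None):
    k=cal or arm.calibration(c)
    u=cv2.undistortPoints(np.array([[xy]],float),k["camera_matrix"],k["dist_coeffs"])[0,0]
    T=np.array(k["T"]);return T[:3,3],T[:3,:3]@np.array([u[0],u[1],1.])
def atz(c,xy,z,cal=None):
    o,d=ray(c,xy,cal);return o+d*(z-o[2])/d[2]
def tri(rays):
    A=np.zeros((3,3));b=np.zeros(3)
    for o,d in rays:
        d=d/np.linalg.norm(d);P=np.eye(3)-np.outer(d,d);A+=P;b+=P@o
    p=np.linalg.solve(A,b);return p,[round(float(np.linalg.norm(np.cross(p-o,d/np.linalg.norm(d)))),1) for o,d in rays]
def proj(c,p,cal=None):
    k=cal or arm.calibration(c);T=np.linalg.inv(np.array(k["T"]))
    return cv2.projectPoints(np.array(p,float).reshape(-1,1,3),cv2.Rodrigues(T[:3,:3])[0],T[:3,3],k["camera_matrix"],k["dist_coeffs"])[0][:,0]
def tool(p):  # world point/shift target -> shift in tool axes
    s=arm.get_state();w,x,y,z=s["tcp_rot"]
    return R.from_quat([x,y,z,w]).inv().apply(np.array(p)-s["position"])
E
python3 - <<'E'
from h import *
Z={"stand":0,"rest":0,"loupe":54,"loupe_grip":54,"pins_mid":90}
rays={}
ims=[]
for c in("scene","top"):
    ims.append(arm.camera(c))
    if c=="top":
        K=arm.calibration(c);print(np.round(K["T"],3).tolist(),np.round(K["camera_matrix"],1).tolist())
    for n in("stand","pins_mid","pointer_tip","rest","loupe","loupe_grip","rubber_duck","bud_vase","mini_pot","glue_bottle"):
        r=arm.pinpoint(n,c)
        print(c,n,[(np.round(q["xy"],1).tolist(),round(float(q["conf"]),2),np.round(atz(c,q["xy"],Z.get(n,0))[:2]).tolist()) for q in r[:2]])
        if r: rays.setdefault(n,[]).append(ray(c,r[0]["xy"]))
for n,v in rays.items():
    if len(v)>1: p,e=tri(v);print(n,np.round(p,1),e)
cv2.imwrite("pics/scene0.png",ims[0]);cv2.imwrite("pics/top0.png",ims[1])
E
```

```text
scene stand [([321.0, 271.1], 0.76, [531.0, 184.0]), ([379.4, 166.0], 0.26, [531.0, -209.0])]
scene pins_mid [([320.0, 248.2], 0.61, [531.0, 186.0]), ([381.2, 165.2], 0.33, [502.0, -115.0])]
scene pointer_tip [([294.8, 217.0], 0.69, [661.0, 67.0])]
scene rest [([379.6, 179.0], 0.98, [512.0, -158.0])]
scene loupe [([356.3, 147.0], 0.77, [602.0, -199.0])]
scene loupe_grip [([380.4, 164.7], 0.96, [515.0, -156.0])]
scene rubber_duck [([396.2, 240.4], 0.59, [403.0, 29.0])]
scene bud_vase [([268.3, 193.2], 0.9, [767.0, 23.0]), ([356.1, 152.8], 0.18, [614.0, -236.0])]
scene mini_pot [([299.2, 358.8], 0.81, [484.0, 378.0])]
scene glue_bottle [([235.4, 242.3], 0.66, [753.0, 199.0]), ([293.3, 221.0], 0.33, [658.0, 81.0])]
[[0.025, -0.997, 0.07, 490.209], [-0.999, -0.027, -0.034, 101.403], [0.036, -0.069, -0.997, 1088.073], [0.0, 0.0, 0.0, 1.0]] [[453.0, 0.0, 319.5], [0.0, 453.0, 201.3], [0.0, 0.0, 1.0]]
top stand [([264.9, 221.0], 0.79, [515.0, 194.0])]
top pins_mid [([267.6, 212.9], 0.72, [531.0, 181.0])]
top pointer_tip [([264.4, 219.3], 0.7, [519.0, 196.0]), ([257.3, 186.7], 0.55, [597.0, 215.0])]
top rest [([409.2, 224.5], 0.58, [516.0, -154.0])]
top loupe [([428.3, 192.3], 0.8, [590.0, -186.0])]
top loupe_grip [([412.1, 226.1], 0.63, [511.0, -149.0])]
top rubber_duck [([330.4, 272.9], 0.54, [395.0, 34.0])]
top bud_vase [([336.5, 125.4], 0.62, [753.0, 28.0])]
top mini_pot [([191.4, 230.7], 0.79, [487.0, 369.0])]
top glue_bottle [([337.2, 126.6], 0.62, [750.0, 26.0]), ([262.2, 118.8], 0.48, [764.0, 209.0])]
stand [519.7 194.4  21.2] [5.3, 5.3]
pins_mid [532.3 182.   84.1] [0.9, 0.9]
pointer_tip [542.8 194.2 192.9] [32.4, 32.4]
rest [ 513.4 -154.6    2.3] [2.4, 2.4]
loupe [ 591.9 -180.1   70.7] [3.5, 3.5]
loupe_grip [ 511.4 -146.2   62.9] [0.7, 0.7]
rubber_duck [399.3  35.8  10.6] [3.1, 3.1]
bud_vase [755.1  30.4  11.2] [4.9, 4.9]
mini_pot [487.5 373.  -15.6] [0.1, 0.1]
glue_bottle [ 852.8   37.5 -248.6] [51.1, 51.1]
```

View pics/scene0.png

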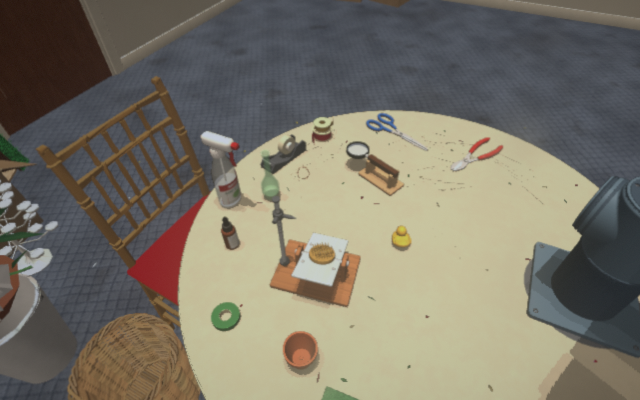

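View pics/top0.png

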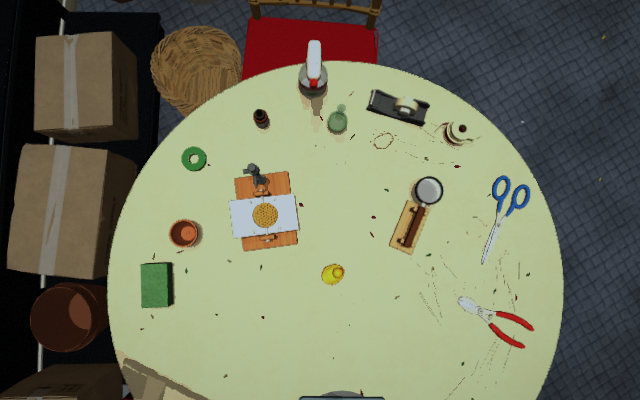

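Scene view: stand at about (320,265) with the post at (283,230), and the loupe lens at (358,150) with its handle at (381,166). Top view: plate at (265,215), lens at (428,190), handle running to (405,243). Next I get the yaws of the stand and rest.

Run:
```python
from h import *
for n,z in(("rest",30),("stand",30),("loupe",54)):
    for q in arm.regions_of(n,"top")[:1]:
        m=q["region"]; ys,xs=np.nonzero(m)
        P=np.array([atz("top",(x,y),z)[:2] for x,y in zip(xs,ys)])
        r=cv2.minAreaRect(P.astype(np.float32)); b=cv2.boxPoints(r)
        e=np.linalg.eigh(np.cov(P.T))[1][:,1]
        print(n,q["conf"],len(P),"rect",np.round(r[0]),np.round(r[1]),[round(float(np.degrees(np.arctan2(*(b[i+1]-b[i])[::-1]))),1) for i in(0,1)],"pca",round(float(np.degrees(np.arctan2(e[1],e[0]))),1))
        cv2.imwrite(f"pics/m_{n}.png",m*255)
for n in("scene","top"):
    print(n)
print(tool([470,200,330]))
```

```text
rest 0.55 940 rect [ 509. -147.] [ 61. 120.] [-21.9, 68.1] pca 159.6[ WARN:0@2.395] global loadsave.cpp:1063 imwrite_ Unsupported depth image for selected encoder is fallbacked to CV_8U.
Traceback (most recent call last):
  File "h.py", line 9, in atz
    o,d=ray(c,xy,cal);return o+d*(z-o[2])/d[2]
        ~~~^^^^^^^^^^
  File "h.py", line 5, in ray
    k=cal or arm.calibration(c)
             ~~~~~~~~~~~~~~~^^^
ValueError: time passes only in moves, steps and waits
```

>>> drive_tool(moves=[[[-410, -248, -101], -3.3, 0.0], [[-410, -248, -101], -3.3, 0.0], [[-410, -248, -101], -3.3, 0.0], [[-410, -248, -101], -3.3, 0.0], [[-410, -248, -101], -3.3, 0.0], [[-410, -248, -101], -3.3, 0.0], [[-410, -248, -101], -3.3, 0.0], [[-410, -248, -101], -3.3, 0.0], [[-410, -248, -101], -3.3, 1.0], [[-410, -248, -101], -3.3, 1.0]])

```text
clock: 2.3
position: [469.0, 199.4, 331.4]
tcp_rot: [0.0, -0.058, 0.998, 0.0]
wrist_force: [-0.3, 1.3, 0.3]
finger_gap: 81.5
```

>>> drive_tool(moves=[[[0, 0, 0], 0, 1.0], [[0, 0, 0], 0, 1.0], [[0, 0, 0], 0, 1.0], [[0, 0, 0], 0, 1.0]])

```text
clock: 2.7
position: [466.7, 202.3, 330.5]
tcp_rot: [-0.0, -0.059, 0.998, 0.0]
wrist_force: [-0.2, -0.7, 0.4]
finger_gap: 49.4
```

```bash
sed -i 's/^def ray/C={}\ndef cal_(c):\n    if c=="wrist": return arm.calibration(c)\n    if c not in C: C[c]=arm.calibration(c)\n    return C[c]\ndef ray/; s/cal or arm.calibration(c)/cal or cal_(c)/' h.py
cat > look.py <<'E'
from h import *
import sys,pickle
# usage: look.py picname names...
cal=arm.calibration("wrist");s=arm.get_state();im=arm.camera("wrist")
print("clock",s["clock"],"pos",np.round(s["position"],1),"q",np.round(s["tcp_rot"],3),"cam",np.round(np.array(cal["T"])[:3,3]))
out={}
for n in sys.argv[2:]:
    r=arm.pinpoint(n,"wrist");print(n,[(np.round(q["xy"],1).tolist(),round(float(q["conf"]),2)) for q in r[:2]])
    if r: out[n]=r[0]["xy"]
pickle.dump((cal,out,s),open(f"pics/{sys.argv[1]}.pkl","wb"));cv2.imwrite(f"pics/{sys.argv[1]}.png",im)
E
python3 look.py w1 stand pins_mid pointer_tip
python3 - <<'E'
from h import *
for n,z in(("stand",12),("loupe",54)):
    q=arm.regions_of(n,"top")[0]
    m=q["region"]; ys,xs=np.nonzero(m)
    P=np.array([atz("top",(x,y),z)[:2] for x,y in zip(xs,ys)]); e=np.linalg.eigh(np.cov(P.T))[1][:,1]
    print(n,q["conf"],len(P),P.mean(0),"pca",round(float(np.degrees(np.arctan2(e[1],e[0]))),1))
E
```

```text
clock 2.7 pos [466.7 202.3 330.5] q [-0.    -0.059  0.998  0.   ] cam [398. 195. 485.]
stand [([308.5, 206.4], 0.77)]
pins_mid [([296.3, 223.1], 0.66)]
pointer_tip []
stand 0.72 4684 [541.7255627  197.47666175] pca -169.5Traceback (most recent call last):
  File "<stdin>", line 3, in <module>
IndexError: list index out of range
```

View pics/w1.png

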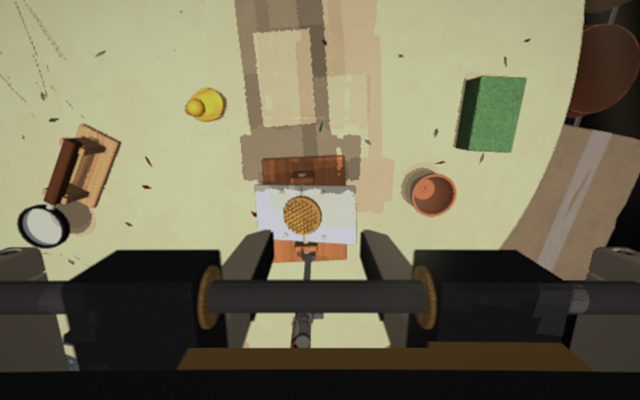

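Wrist view: pin holder at (302,216), plate tilted, stand base edge at (262,157)–(344,155), post from (305,280) down, and pointer hidden behind the gripper.

Run:
```python
from h import *
import pickle
cal,o,s=pickle.load(open("pics/w1.pkl","rb"))
t=[atz("top",p,12)[:2] for p in((234,175),(290,172),(298,246),(243,250))]
w=[atz("wrist",p,12,cal)[:2] for p in((262,158),(344,155))]
print(np.round(t,1).tolist(),np.round(w,1).tolist())
a=lambda v:round(float(np.degrees(np.arctan2(v[1],v[0]))),1)
print(a(t[0]-t[3]),a(t[1]-t[2]),a(t[0]-t[1])-90,a(t[3]-t[2])-90,a(w[1]-w[0])-90)
print("pins",np.round(tri([ray("wrist",o["pins_mid"],cal),ray("top",(267.6,212.9)),ray("scene",(320,248.2))]),1) if 0 else [np.round(x,1) for x in tri([ray("wrist",o["pins_mid"],cal),ray("top",(267.6,212.9)),ray("scene",(320,248.2))])])
T=np.array(cal["T"]);print(np.round(T,3).tolist())
# crop of post area & plate in top, scaled
im=cv2.imread("pics/top0.png")[155:260,215:315];im2=cv2.imread("pics/scene0.png")[185:310,260:370]
a1=cv2.resize(im,None,fx=4,fy=4,interpolation=2);a2=cv2.resize(im2,(int(110*3.36),420),interpolation=2)
cv2.imwrite("pics/crop1.png",np.hstack([a1,a2]))
```

```text
[[622.6, 270.4], [633.6, 137.2], [458.0, 113.2], [445.3, 242.6]] [[461.1, 117.3], [441.5, 242.4]]
8.9 7.8 4.700000000000003 5.599999999999994 8.900000000000006
pins [array([532.9, 182.5,  85.8]), array([1.9, 1.8, 0.8])]
[[-0.119, 0.962, 0.248, 397.559], [0.993, 0.115, 0.03, 194.51], [0.0, 0.25, -0.968, 485.449], [0.0, 0.0, 0.0, 1.0]]
```

View pics/crop1.png

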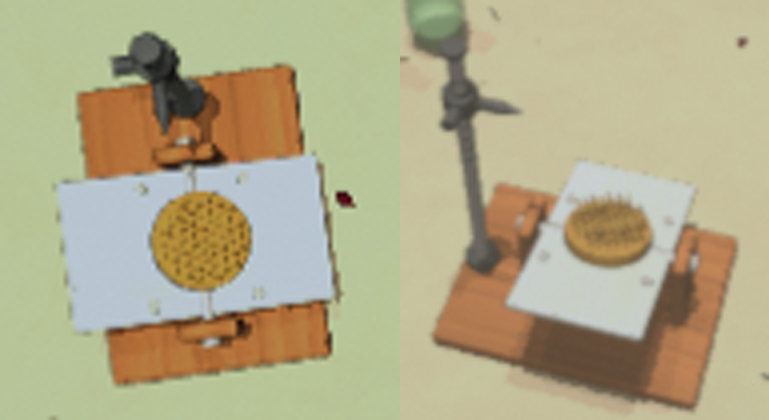

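The crops show the pointer tip at top pixel (256.5,187) and scene pixel (295.5,217). The plate's left end is nearer the top camera, so it's up.

Run:
```python
from h import *
print(tri([ray("top",(256.8,186.9)),ray("scene",(295.3,217.2))]))
O=np.array([530,189.]);th=np.radians(7.5);u=np.array([np.cos(th),np.sin(th)]);v=np.array([-u[1],u[0]])
for h in range(135,200,15):
    p=[*(O+50*u),h];print(h,proj("top",p)[0].round(1),proj("scene",p)[0].round(1))
for y in(52,-52):
    p=O-25*u+y*v;print(p,np.round(tool([*p,140]),1))
print(arm.get_state()["tcp_rot"],arm.get_state()["finger_gap"])
```

```text
(array([578.71431424, 197.27592578, 178.04922712]), [0.7, 0.7])
135 [259.9 188.9] [296.2 230.2]
150 [259.2 188.2] [295.8 225.5]
165 [258.5 187.5] [295.4 220.7]
180 [257.7 186.7] [294.9 215.7]
195 [257.  185.9] [294.5 210.6]
[498.42651647 237.29197799] [-35.   31.7 190.7]
[512.00124046 134.1817124 ] [-36.3 -72.3 190.7]
[ 5.16543330e-05 -5.89208097e-02  9.98262659e-01  7.09117520e-06] 25.327336735353352
```

>>> drive_tool(moves=[[[-35, 32, 40], -0.1, 1.0], [[-35, 32, 90], -0.1, 1.0], [[-35, 32, 140], -0.1, 1.0], [[-35, 32, 190], -0.1, 1.0], [[-35, 32, 205], -0.1, 1.0], [[-35, 32, 205], -0.1, 1.0], [[-35, 32, 205], -0.1, 1.0]])

```text
clock: 3.7
position: [499.2, 237.2, 126.3]
tcp_rot: [0.0, -0.064, 0.998, 0.0]
wrist_force: [0.5, -0.5, 1.0]
finger_gap: 0.6
```

```bash
python3 look.py w2 pins_mid pointer_tip stand
python3 - <<'E'
from h import *
s=arm.get_state();print(s["position"],s["finger_gap"],s["wrist_force"]);print(tool([498.4,237.3,79]))
E
```

```text
clock 3.7 pos [499.2 237.2 126.3] q [ 0.    -0.064  0.998  0.   ] cam [430. 229. 281.]
pins_mid [([235.3, 261.5], 0.88)]
pointer_tip []
stand [([268.8, 221.8], 0.92)]
[500.25417933 237.4056488  127.8723129 ] -0.07529229341494807 [-0.34923606  0.75712339 -0.00113355]
[ 2.05576111  0.10633002 48.86424717]
```

View pics/w2.png

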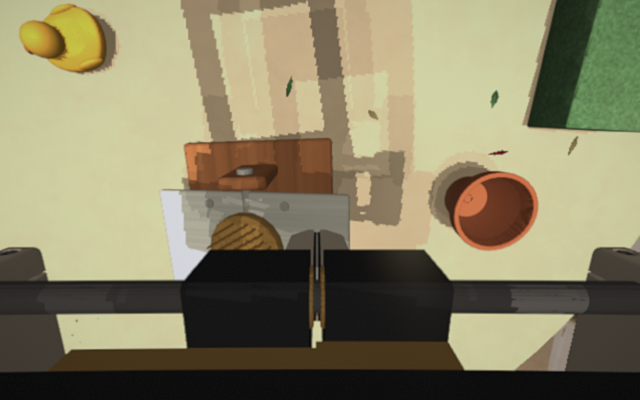

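The closed fingers are over the bare left (+y) part of the plate at (318,255), clear of the brass holder. I push down.

>>> drive_tool(moves=[[[2, 0, 15], 0, 1.0], [[2, 0, 25], 0, 1.0], [[2, 0, 32], 0, 1.0], [[2, 0, 37], 0, 1.0], [[2, 0, 40], 0, 1.0], [[2, 0, 43], 0, 1.0], [[2, 0, 45], 0, 1.0], [[2, 0, 46], 0, 1.0], [[2, 0, 46], 0, 1.0]])

```text
clock: 4.8
position: [497.5, 237.4, 80.3]
tcp_rot: [0.001, -0.064, 0.998, 0.0]
wrist_force: [-0.6, 2.9, 4.7]
finger_gap: 0.7
```

Run:
```python
from h import *
s=arm.get_state();print(s["position"],s["wrist_force"],s["moment"])
```

```text
[497.45862153 237.43266124  80.272249  ] [-0.62467463  2.91224036  4.66478848] [0.6292423  0.16882806 0.01027725]
```

>>> drive_tool(moves=[[[0, 0, 1], 0, 1.0], [[0, 0, 1], 0, 1.0], [[0, 0, 1], 0, 1.0], [[0, 0, 1], 0, 1.0]])

```text
clock: 5.2
position: [497.5, 237.2, 79.2]
tcp_rot: [0.001, -0.064, 0.998, 0.0]
wrist_force: [-0.2, 5.3, 5.2]
finger_gap: 0.7
```

>>> drive_tool(moves=[[[0, 0, -15], 0, 1.0], [[0, 0, -60], 0, 1.0], [[0, -105, -60], 0, 1.0], [[0, -105, -60], 0, 1.0], [[0, -105, -60], 0, 1.0], [[0, -105, -50], 0, 1.0], [[0, -105, -30], 0, 1.0], [[0, -105, -15], 0, 1.0], [[0, -105, -10], 0, 1.0]])

```text
clock: 6.1
position: [508.0, 133.5, 86.0]
tcp_rot: [-0.002, -0.064, 0.998, 0.0]
wrist_force: [-0.1, -0.4, 0.7]
finger_gap: 0.0
```

>>> drive_tool(moves=[[[0, 0, 4], 0, 1.0], [[0, 0, 7], 0, 1.0], [[0, 0, 9], 0, 1.0], [[0, 0, 9], 0, 1.0]])

```text
clock: 6.5
position: [510.3, 132.8, 79.8]
tcp_rot: [0.0, -0.064, 0.998, -0.0]
wrist_force: [0.5, 0.1, 0.6]
finger_gap: 0.5
```

>>> drive_tool(moves=[[[0, 0, 1], 0, 1.0], [[0, 0, 1], 0, 1.0], [[0, 0, 1], 0, 1.0]])

```text
clock: 6.8
position: [510.6, 132.7, 79.2]
tcp_rot: [0.001, -0.064, 0.998, 0.0]
wrist_force: [-0.6, 0.7, 2.1]
finger_gap: 0.2
```

The right end resisted at the same height (79.2), so the plate is level to within about 1 mm over 52 mm. Now over to the loupe.

>>> drive_tool(moves=[[[0, 0, -40], 0, 1.0], [[0, 0, -90], 0, 1.0], [[5, -40, -130], 1.0, 1.0], [[36, -281, -250], 4.9, 0.0], [[36, -281, -250], 4.9, 0.0], [[36, -281, -250], 4.9, 0.0], [[36, -281, -250], 4.9, 0.0], [[36, -281, -250], 4.9, 0.0], [[36, -281, -250], 4.9, 0.0], [[36, -281, -250], 4.9, 0.0]])

```text
clock: 7.8
position: [510.6, -154.5, 330.3]
tcp_rot: [0.002, 0.194, 0.981, -0.001]
wrist_force: [-0.1, 0.1, -0.1]
finger_gap: 52.2
```

>>> drive_tool(moves=[[[0, 0, 0], 0, 0.0], [[0, 0, 0], 0, 0.0], [[0, 0, 0], 0, 0.0]])

```text
clock: 8.1
position: [509.9, -149.2, 327.9]
tcp_rot: [-0.001, 0.191, 0.982, 0.0]
wrist_force: [-0.1, 0.3, -0.6]
finger_gap: 76.3
```

```bash
python3 look.py w3 loupe loupe_grip rest pointer_tip pins_mid stand
```

```text
clock 8.1 pos [ 509.9 -149.2  327.9] q [-0.001  0.191  0.982  0.   ] cam [ 445. -123.  483.]
loupe [([316.6, 234.6], 0.85)]
loupe_grip [([316.6, 171.5], 0.75), ([573.9, 220.2], 0.62)]
rest [([312.9, 168.3], 0.6)]
pointer_tip []
pins_mid [([580.8, 86.4], 0.81)]
stand [([539.3, 91.8], 0.96)]
```

View pics/w3.png

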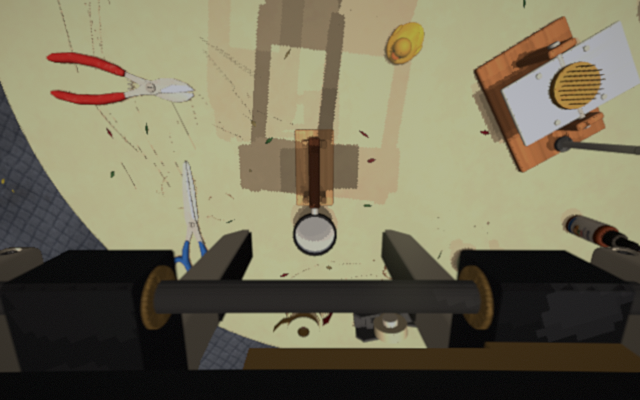

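The wrist view shows the loupe lens at (316,233) and the handle running straight up the image to (314,140), aligned with the tool. The pointer is out of frame on the right.

Run:
```python
from h import *
import pickle
cal,o,s=pickle.load(open("pics/w3.pkl","rb"))
L=atz("wrist",o["loupe"],54,cal)[:2];G=atz("wrist",o["loupe_grip"],54,cal)[:2];A=atz("wrist",(314,140),63,cal)[:2]
a=lambda v:round(float(np.degrees(np.arctan2(v[1],v[0]))),1)
print(L,G,A,np.linalg.norm(L-G),a(L-G),a(L-A))
print(atz("top",(428.3,192.3),54),atz("top",(412.1,226.1),54))
print("pins",atz("wrist",o["pins_mid"],90,cal),atz("wrist",o["stand"],0,cal))
w,x,y,z=s["tcp_rot"];print("toolyaw",2*np.degrees(np.arctan2(y,x))-180)
u=(L-G)/np.linalg.norm(L-G);p=L-86*u;print(p,tool([*p,46]))
```

```text
[ 596.08462149 -183.63615232] [ 508.06090454 -148.09390938] [ 465.70447916 -134.78042586] 94.92852984496567 -22.0 -20.5
[ 590.22866013 -185.90515648   54.        ] [ 510.90651306 -148.58252541   54.        ]
pins [526.50261512 185.41698519  90.        ] [529.59379357 199.09125714   0.        ]
toolyaw -22.007860029386336
[ 516.34000024 -151.43684514] [ -6.15379656   1.29110816 282.62037725]
```

>>> drive_tool(moves=[[[-5, 1, 50], 0, 0.0], [[-5, 1, 100], 0, 0.0], [[-5, 1, 150], 0, 0.0], [[-5, 1, 200], 0, 0.0], [[-5, 1, 235], 0, 0.0], [[-5, 1, 260], 0, 0.0], [[-5, 1, 275], 0, 0.0], [[-5, 1, 282], 0, 0.0], [[-5, 1, 282], 0, 0.0], [[-5, 1, 282], 0, 0.0]])

```text
clock: 9.45
position: [515.8, -152.0, 47.4]
tcp_rot: [0.001, 0.192, 0.981, -0.0]
wrist_force: [1.5, -0.0, -0.4]
finger_gap: 93.0
```

>>> drive_tool(moves=[[[0, 0, 0], 0, 1.0], [[0, 0, 0], 0, 1.0], [[0, 0, 0], 0, 1.0], [[0, 0, 0], 0, 1.0], [[0, 0, 0], 0, 1.0], [[0, 0, 0], 0, 1.0], [[0, 0, 0], 0, 1.0], [[0, 0, 0], 0, 1.0], [[0, 0, 0], 0, 1.0], [[0, 0, 0], 0, 1.0]], squeeze=25)

```text
clock: 10.45
position: [515.1, -151.9, 46.6]
tcp_rot: [-0.0, 0.192, 0.981, -0.0]
wrist_force: [-6.9, -13.7, 1.8]
finger_gap: 17.5
```

>>> drive_tool(moves=[[[0, 0, 0], 0, 1.0], [[0, 0, 0], 0, 1.0], [[0, 0, 0], 0, 1.0]])

```text
clock: 10.75
position: [514.7, -152.7, 46.7]
tcp_rot: [-0.0, 0.191, 0.981, -0.001]
wrist_force: [-2.7, -4.1, -0.5]
finger_gap: 15.8
```

```bash
python3 - <<'E'
from h import *
s=arm.get_state();print(s["position"],s["wrist_force"],s["moment"],s["finger_gap"],tool(s["position"]+s["wrist_force"]))
E
python3 look.py w4 loupe loupe_grip rest
```

```text
[ 514.70319817 -152.74205247   46.66762003] [-2.65874781 -4.12020085 -0.46053498] [-0.85106169  0.35171278  0.02162931] 15.814842254262413 [ 0.91493579 -4.81659504  0.46945937]
clock 10.75 pos [ 514.7 -152.7   46.7] q [-0.     0.191  0.981 -0.001] cam [ 450. -126.  202.]
loupe []
loupe_grip [([314.0, 249.0], 0.88)]
rest []
```

View pics/w4.png

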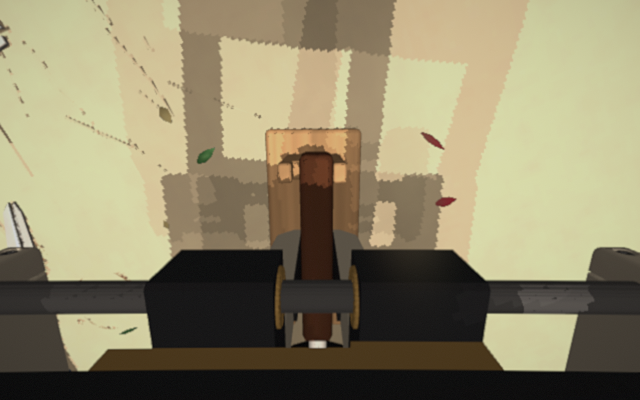

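The handle is centred in the jaws (317,250) and the gap is 15.8 mm, so the grip is good. I lift and carry it over.

>>> drive_tool(moves=[[[0, 0, -10], 0, 1.0], [[0, 0, -30], 0, 1.0], [[0, 0, -65], 0, 1.0], [[0, 0, -110], 0, 1.0], [[0, 0, -155], 0, 1.0], [[0, 0, -190], 0, 1.0], [[0, 0, -205], 0, 1.0], [[0, 0, -205], 0, 1.0], [[0, 0, -205], 0, 1.0]])

```text
clock: 11.85
position: [514.8, -151.4, 250.9]
tcp_rot: [-0.0, 0.192, 0.981, 0.0]
wrist_force: [-0.3, -0.2, -0.4]
finger_gap: 15.9
```

>>> drive_tool(moves=[[[25, 30, 0], -0.5, 1.0], [[55, 68, 0], -1.2, 1.0], [[85, 105, 0], -2.0, 1.0], [[115, 142, 0], -2.8, 1.0], [[145, 180, 0], -3.5, 1.0], [[172, 212, 0], -4.2, 1.0], [[195, 241, 0], -4.7, 1.0], [[208, 258, 0], -4.9, 1.0], [[215, 266, 0], -4.9, 1.0], [[215, 266, 0], -4.9, 1.0]])

```text
clock: 12.85
position: [415.0, 176.4, 250.3]
tcp_rot: [-0.001, -0.064, 0.998, -0.0]
wrist_force: [0.2, -0.1, 0.2]
finger_gap: 15.8
```

>>> drive_tool(moves=[[[0, 0, 0], 0, 1.0], [[0, 0, 0], 0, 1.0], [[0, 0, 0], 0, 1.0]])

```text
clock: 13.15
position: [416.5, 174.7, 251.5]
tcp_rot: [-0.0, -0.063, 0.998, -0.0]
wrist_force: [1.0, -0.7, -0.4]
finger_gap: 15.9
```

Run:
```python
from h import *
s=arm.get_state();print({k:np.round(v,3).tolist() for k,v in s.items()})
rs={}
for c in("scene","top"):
    im=arm.camera(c);cv2.imwrite(f"pics/{c}5.png",im)
    for n in("loupe","pins_mid","pointer_tip","loupe_grip"):
        r=arm.pinpoint(n,c);print(c,n,[(np.round(q["xy"],1).tolist(),round(float(q["conf"]),2)) for q in r[:2]])
        if r: rs.setdefault(n,[]).append(ray(c,r[0]["xy"]))
for n,v in rs.items():
    if len(v)>1:print(n,tri(v))
a=cv2.resize(cv2.imread("pics/top5.png")[120:280,180:380],None,fx=2,fy=2,interpolation=2);b=cv2.resize(cv2.imread("pics/scene5.png")[140:300,240:440],None,fx=2,fy=2,interpolation=2)
cv2.imwrite("pics/c5.png",np.hstack([a,b]))
```

```text
{'clock': 13.15, 'qpos': [0.15, 0.064, 1.717, -0.0, 1.361, -1.547], 'dq': [0.004, -0.005, -0.003, 0.002, 0.003, 0.002], 'effort': [0.145, -32.531, -28.701, -0.009, 0.079, -0.004], 'position': [416.454, 174.723, 251.486], 'tcp_rot': [-0.0, -0.063, 0.998, -0.0], 'wrist_force': [0.958, -0.669, -0.353], 'moment': [0.061, -0.03, 0.006], 'finger_gap': 15.945}
scene loupe [([332.8, 192.9], 0.94)]
scene pins_mid [([322.0, 249.4], 0.79)]
scene pointer_tip [([292.7, 219.6], 0.53)]
scene loupe_grip []
top loupe [([258.0, 222.8], 0.8)]
top pins_mid [([264.7, 213.4], 0.63)]
top pointer_tip [([260.2, 188.0], 0.44)]
top loupe_grip [([256.9, 188.1], 0.45)]
loupe (array([505.51395294, 183.90879334, 265.19999832]), [0.1, 0.1])
pins_mid (array([528.21178355, 186.92023886,  88.97280276]), [1.9, 1.9])
pointer_tip (array([582.2040555 , 193.61812753, 164.45367329]), [3.9, 3.9])
```

View pics/c5.png

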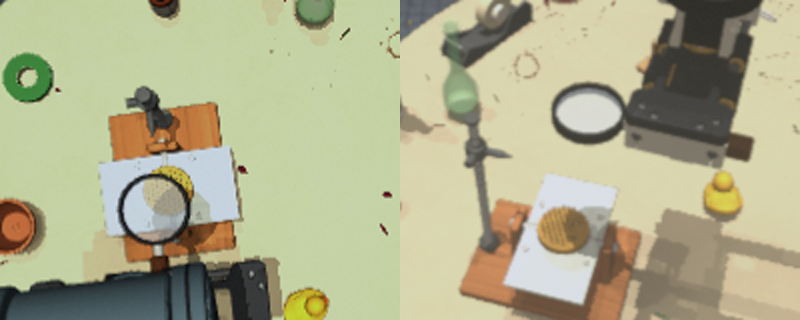

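The top crop shows the lens about 20 mm short of the pin holder, as planned. The scene crop shows the loupe held level, with the pointer at scene pixel (294,217.5). One wrist look from the side will refine the pointer height.

>>> drive_tool(moves=[[[0, 0, -25], 0, 1.0], [[0, -10, -49], 0, 1.0], [[-20, -45, -49], 0, 1.0], [[-40, -85, -49], 0, 1.0], [[-60, -125, -49], 0, 1.0], [[-80, -160, -49], 0, 1.0], [[-92, -182, -49], 0, 1.0], [[-96, -189, -49], 0, 1.0], [[-96, -189, -49], 0, 1.0], [[-96, -189, -49], 0, 1.0]])

```text
clock: 14.65
position: [534.7, 1.3, 300.6]
tcp_rot: [-0.0, -0.064, 0.998, 0.0]
wrist_force: [0.3, 0.7, -0.5]
finger_gap: 15.6
```

```bash
python3 look.py w6 pointer_tip pins_mid stand
python3 - <<'E'
from h import *
import pickle
cal,o,s=pickle.load(open("pics/w6.pkl","rb"))
print(proj("wrist",[578.7,196,177],cal))
cv2.imwrite("pics/c6.png",cv2.resize(cv2.imread("pics/w6.png")[100:300,400:640],None,fx=3,fy=3,interpolation=2))
E
```

```text
clock 14.65 pos [534.7   1.3 300.6] q [-0.    -0.064  0.998  0.   ] cam [466.  -7. 456.]
pointer_tip [([509.9, 264.8], 0.72)]
pins_mid [([469.6, 194.9], 0.82)]
stand [([444.6, 182.6], 0.6)]
[[505.36677607 265.47811187]]
```

View pics/c6.png

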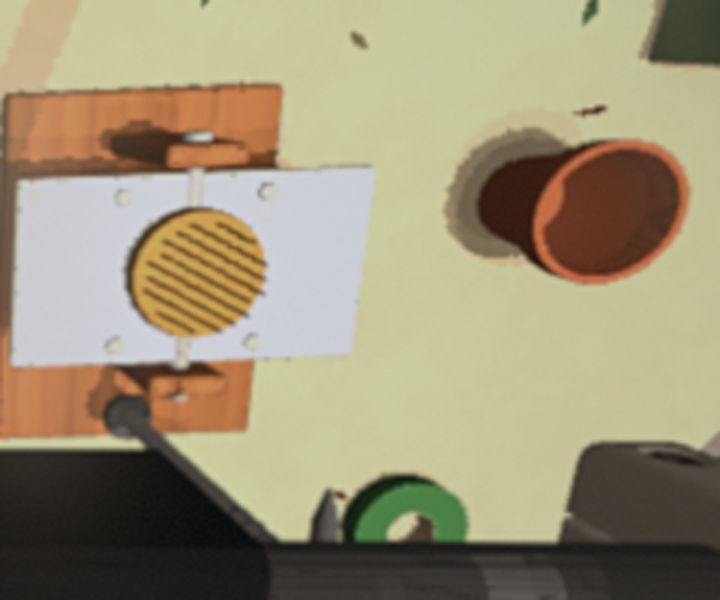

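Pointer tip is at wrist pixel (509.8,263.5). Plate corners at (406,160), (524.7,155.7), (516.7,218.3) and (404,222).

Run:
```python
from h import *
import pickle
cal,o,s=pickle.load(open("pics/w6.pkl","rb"))
print(tri([ray("wrist",(509.8,263.6),cal),ray("top",(256.8,186.9)),ray("scene",(294.7,217.3))]))
print(tri([ray("wrist",(509.8,263.6),cal),ray("scene",(294.7,217.3))]),tri([ray("wrist",(509.8,263.6),cal),ray("top",(256.8,186.9))]))
c=lambda x,y:(400+x/3,100+y/3)
P=np.array([atz("wrist",c(*p),68,cal)[:2] for p in((18,180),(374,167),(352,356),(12,366))])
a=lambda v:round(float(np.degrees(np.arctan2(v[1],v[0]))),1)
print(P.round(1).tolist(),P.mean(0),[round(float(np.linalg.norm(P[i]-P[i-1])),1) for i in range(4)])
print("yaw",a(P[1]-P[0])-90,a(P[2]-P[3])-90,a(P[3]-P[0]),a(P[2]-P[1]))
B=[atz("wrist",c(*p),12,cal)[:2] for p in((5,95),(282,84))];print("base yaw",a(B[1]-B[0])-90,np.mean(B,0))
print("pins",atz("wrist",o["pins_mid"],90,cal),"stand",atz("wrist",o["stand"],0,cal))
# predicted corners for level plate, vary tilt
O=np.array([528.5,187.5]);th=np.radians(7.5)
for t in(-.05,0,.05):
    Q=[]
    for x,y in((-42,-75),(-42,75),(42,75),(42,-75)):
        yy=y*np.cos(t)-3*np.sin(t);z=65+y*np.sin(t)+3*np.cos(t)
        Q.append([O[0]+x*np.cos(th)-yy*np.sin(th),O[1]+x*np.sin(th)+yy*np.cos(th),z])
    print(t,((proj("wrist",Q,cal)-[400,100])*3).round().tolist())
```

```text
(array([577.89536928, 198.24257202, 178.45675935]), [2.3, 1.6, 0.8])
(array([576.98006517, 198.79015805, 178.91708865]), [1.5, 1.5]) (array([577.61624048, 198.38310031, 177.79586229]), [1.9, 1.9])
[[497.5, 111.3], [473.6, 257.2], [555.2, 272.2], [578.9, 125.2]] [526.33316696 191.49590083] [82.6, 147.8, 83.0, 148.9]
yaw 9.299999999999997 9.200000000000003 9.7 10.5
base yaw 9.400000000000006 [453.11242298 177.95389892]
pins [527.9023071  190.24178954  90.        ] stand [529.33651477 196.74996577   0.        ]
-0.05 [[13.0, 178.0], [364.0, 174.0], [333.0, 363.0], [-0.0, 369.0]]
0 [[10.0, 177.0], [370.0, 175.0], [338.0, 366.0], [-3.0, 366.0]]
0.05 [[7.0, 176.0], [375.0, 176.0], [342.0, 368.0], [-5.0, 364.0]]
```

>>> drive_tool(moves=[[[8, 15, 0], 0, 1.0], [[30, 50, 0], 0, 1.0], [[52, 90, 0], -0.1, 1.0], [[74, 130, 0], -0.2, 1.0], [[92, 165, 0], -0.33, 1.0], [[100, 180, 0], -0.33, 1.0], [[101, 184, 0], -0.33, 1.0], [[101, 184, 15], -0.33, 1.0], [[101, 184, 45], -0.33, 1.0], [[101, 184, 75], -0.33, 1.0]])

```text
clock: 15.85
position: [412.1, 170.1, 225.4]
tcp_rot: [0.001, -0.081, 0.997, -0.0]
wrist_force: [-1.0, 0.4, -0.5]
finger_gap: 15.7
```

>>> drive_tool(moves=[[[0, 0, 25], 0, 1.0], [[0, 0, 45], 0, 1.0], [[0, 0, 54], 0, 1.0], [[-4, 0, 54], 0, 1.0], [[-12, 0, 54], 0, 1.0], [[-21, 0, 54], 0, 1.0], [[-27, 0, 54], 0, 1.0], [[-30, 0, 54], 0, 1.0], [[-30, 0, 54], 0, 1.0], [[-30, 0, 54], 0, 1.0]])

```text
clock: 16.85
position: [441.2, 175.0, 171.6]
tcp_rot: [-0.0, -0.081, 0.997, -0.0]
wrist_force: [0.3, 0.0, -1.1]
finger_gap: 15.7
```

Run:
```python
from h import *
s=arm.get_state();print({k:np.round(s[k],3).tolist() for k in("clock","position","tcp_rot","wrist_force","finger_gap")},tool([440.7,175.6,170.7]))
rs={}
for c in("scene","top"):
    im=arm.camera(c);cv2.imwrite(f"pics/{c}7.png",im)
    for n in("loupe","pointer_tip"):
        r=arm.pinpoint(n,c);print(c,n,[(np.round(q["xy"],1).tolist(),round(float(q["conf"]),2)) for q in r[:2]])
        if r: rs.setdefault(n,[]).append(ray(c,r[0]["xy"]))
    q=arm.regions_of("loupe",c);print(q and q[0]["bbox"])
    print("expect lens",proj(c,[527.5,189.8,178.3]),"pointer",proj(c,[577.5,198.2,178.3]))
for n,v in rs.items():
    if len(v)>1:print(n,tri(v))
a=cv2.resize(cv2.imread("pics/top7.png")[150:250,215:315],None,fx=4,fy=4,interpolation=2);b=cv2.resize(cv2.imread("pics/scene7.png")[180:280,270:370],None,fx=4,fy=4,interpolation=2)
cv2.imwrite("pics/c7.png",np.hstack([a,b]))
```

```text
{'clock': 16.85, 'position': [441.174, 174.96, 171.633], 'tcp_rot': [-0.0, -0.081, 0.997, -0.0], 'wrist_force': [0.273, 0.01, -1.108], 'finger_gap': 15.65} [0.3641022  0.70794525 0.93361417]
scene loupe [([320.5, 222.6], 0.96), ([397.0, 242.5], 0.38)]
scene pointer_tip [([295.9, 220.1], 0.66)]
[302.4, 206.4, 397.9, 242.4]
expect lens [[320.38231866 223.0479204 ]] pointer [[295.27196268 217.60908074]]
top loupe [([260.7, 214.6], 0.66)]
top pointer_tip [([256.0, 185.6], 0.64)]
[247.4, 195.0, 275.3, 234.2]
expect lens [[259.7678682  212.72886186]] pointer [[256.43201629 187.78718265]]
loupe (array([525.64730927, 188.50409235, 178.88326221]), [2.0, 2.0])
pointer_tip (array([579.77854944, 198.78570005, 170.84312786]), [3.1, 3.1])
```

View pics/c7.png

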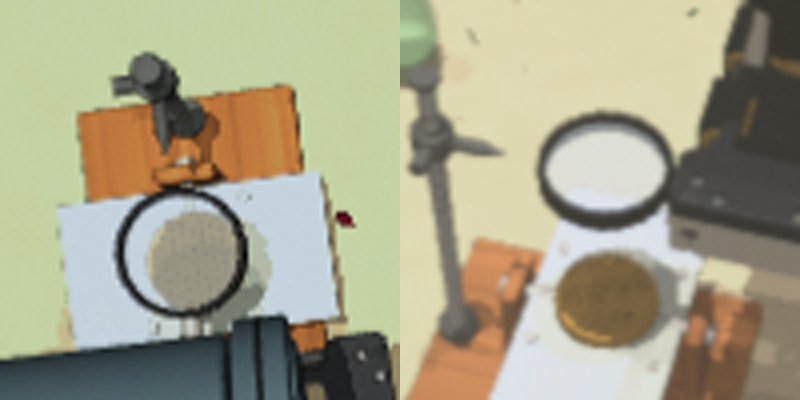

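The top crop shows the lens ring centred at pixel (260.2,213), against (259.8,212.7) expected. The scene crop shows it level, clear of the pointer tip at (295.8,218), and close to its projected target height. I settle briefly and hand in.

>>> drive_tool(moves=[[[-1, 0, 0], 0, 1.0], [[-1, 0, 0], 0, 1.0], [[-1, 0, 0], 0, 1.0], [[-1, 0, 0], 0, 1.0], [[-1, 0, 0], 0, 1.0], [[-1, 0, 0], 0, 1.0]])

```text
clock: 17.85
position: [442.3, 175.1, 171.6]
tcp_rot: [-0.0, -0.081, 0.997, -0.0]
wrist_force: [-0.3, -0.5, -0.2]
finger_gap: 15.8
```

Run:
```python
from h import *
s=arm.get_state();print(s["clock"],s["position"],s["wrist_force"],s["finger_gap"],np.abs(s["dq"]).max())
print(arm.finish_job())
```

```text
17.85 [442.31811213 175.08210402 171.63884538] [-0.33863154 -0.46395375 -0.24207129] 15.846808946362403 0.0016668182732728183
the job is handed in; nothing more can be done
None
```

I levelled the plate, took the loupe by its handle, and handed the job in at 17.85 s while holding it over the pin holder; no verdict is reported.

- **Plate:** I pressed its raised left end down with the closed fingertips. The right end then first resisted at the same tool height (79.2 mm), so it is level to within about 1 mm over 52 mm.
- **Lens position:** I aimed for the stand's middle at about (527.5, 190) and a height of 178 mm, where three camera views put the pointer tip. The last look triangulated the lens at (525.6, 188.5, 178.9) mm, and I then moved 1 mm further towards the post.
- **Hold at hand-in:** The gap was 15.8 mm on the 16 mm handle, the wrist force was under 1 N and the arm was still. In the last pictures the ring was clear of the pointer and the stand.

**Checks that disagreed:**
- The network's last estimate of the pointer height, from the scene and top cameras, was 171 mm, but its two rays missed each other by about 3 mm each side. I kept 178 mm, which my own readings of the tip in the pictures supported.
- In the scene view the lens looked about 2 mm high relative to the pointer, which is within pixel noise.
- Estimates of the stand's middle differed by about 3–5 mm between views.
- While closing on the handle I saw a brief sideways force of about 15 N, which had dropped to about 5 N before the lift.

I saw no contact with the duck, vase, pot or glue bottle, but I did not measure their positions again at the end.

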